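Pry the service cover off a light-source box

TASK

On the optical measuring bench, pick up the L-shaped pry bar, slide its toe into the notch of the snap-fit cover (the box whose cover has a notch, not the one with the screwed lid) and rock the bar back, handle away from the cover, until the notched edge snaps up and stays up by itself. Do not touch the cover with the fingers. Then put the pry bar down in the aluminium tray and let go.

Things in the scene. Friction and masses are not known exactly. Their poses are not given: they have to be found in the camera images.
- pry_bar_centre (a point): Loose upright L-shaped pry bar, 0.12 kg: handle 14 (x) x 26 (y) x 105 mm tall, black above, steel below; flat steel toe, 4 mm thick, 26 wide, sticks out 20 mm in front of the handle at its foot. Point: handle axis, half-way up, 52.5 mm above the underside. x: the way the toe points; z: up. Grip across the 14 mm (fingers before and behind) so that it cannot pivot; finger tips 35 to 60 mm up.
- seat (a point): On a fixed white box with black top, 180 (x) x 120 x 40 mm: where the cover's lip sits when shut. 9 mm below it is the flat ledge (box top), bare for 60 mm in front (-x, towards the robot): the bar's heel stands there. Low black frame round the cover's other sides, up to 14 mm above the ledge. x points into the notch, z up. The twin box with a solid lid and four screws stays alone.
- cover_lip (a point): Mid lower front edge of the loose grey cover, at its notch; x into the notch. Cover 110 (x) x 84 mm, top 14 mm above ledge, plate 5 mm, 80 g, hollow below. Notch: 52 mm wide, 9 high, right on the ledge, open to -x. A sprung roller holds this edge with 8 N; raised 8 mm it springs to 14 and stays. Toe 20 mm in, handle at the edge, rock the bar back 25 to 35 degrees about its heel (rear foot edge).
- tray: Fixed open aluminium tray 130 (x) x 110 (y) x 18 mm tall, walls and floor 4 mm. Origin: centre of its underside, z up. The pry bar may stand or lie in it.
Things that resemble listed ones, but are neither listed nor needed, are in the scene too. Leave any blue look-alike of the part that bears cover_lip alone.

How it is judged:
By the outcome, as a careful person would: the job done as asked, in the order asked, and still so for the second after the job is handed in, with the robot touching nothing.
It also fails if it takes over 54 s, if anything falls off the work surface, if the arm or the gripper's body presses on something with over 40 N, if the wrist force passes 120 N, or if a joint passes its speed limit or range.

ROBOT

A 6-joint arm with a two-finger parallel gripper is mounted at the origin on the work surface. World frame = base frame: x ahead of the robot, y to its left, z up, the work surface at z = 0. Lengths are in mm, angles in rad, forces in N, time in s.
With the tool pointing down it reaches from about 350 to 875 mm from the base axis. Payload 4.2 kg.
Tool frame: the origin (TCP) lies at the very end of the fingers, on their centre line; the grasp point (between the pads) lies 19 mm behind it; z points along the fingers, y is the line along which they close (so a half turn about z gives the same grasp; the last joint's range is limited). The gripper opens to 85 mm and grips with 20 to 120 N. Pads are 22 mm wide; open, the fingers measure 114 mm over their backs; the gripper's body (76 mm by 85 mm) begins 54 mm behind the grasp point. The pads swing forward as they close: fully open they stand 13 mm farther back than shut.
Start: joints at [-0.853, 0.385, 0.008, 0, -1.194, -0.259], TCP at [276.807, -560.337, 231.312] pointing down, gripper open.
Joint ranges: [-3.14, 3.14], [-1.21, 2.06], [-1.07, 1.41], [-3.16, 2.05], [-2.99, -0.16], [-3.1, 3.1]. Speed limits (rad/s): [2.79, 2.79, 3.14, 3.14, 3.14, 3.14].

INTERFACE

Orientations are given as a unit quaternion [x, y, z, w].
In Python, from bench import arm gives the robot as it stands.
- The arm moves only by the tool servo_tool, never from a script. Its argument "rows" is a list that holds one entry, the list of rows, each a list of 7 numbers: the finger opening in mm, from 0 to 85.4, then the shift along the tool's x, y, z in mm, then the turn, a rotation vector about the tool's x, y, z in rad. A call has 1 to 10 rows; each row is the pose to reach, as a shift and turn from the pose commanded when the call began, along the tool's axes at that moment; what a row does not reach only later rows make up. A row lasts 1/8 s, in which the tool goes at most 62.5 mm and 10.7 degrees, less where a joint would pass 70% of its speed; a pose out of reach is approached as far as the arm can. A call with a gripper value outside its range is refused whole. The fingers move at their own pace and stop on an object; the grip force is fixed at half the most. Time passes only in rows, so rows that repeat a pose let the fingers close. It gives the time, the measured TCP pose, the force, the opening and the grip force at its end, in the units of the state.
- arm.read_state(): the state, without advancing time (a new reading comes with each control period).
- arm.get_image(name): name is "scene" or "side" or "wrist"; returns the picture (384x512x3 uint8, red, green, blue); there is no depth.
- arm.camera_params(name): a dict with "intrinsics" (3x3 intrinsics, pixels), "R" (3x3) and "t" (3): a world point X has camera coordinates R X + t. Camera axes: x right, y down, z forward; pixel columns grow to the right and rows downward; lengths in mm; the calibration is good to about 2 mm. The wrist camera is an equidistant fisheye: a pixel r from the principal point sees the ray r / f radians off the axis. A picture is of the moment at which its call begins: read the wrist's pose just before it. camera_params takes no time and is no camera call; for the wrist camera it gives the pose at the moment of the call.
- arm.job_done(): hands the job in; it is judged then, once.
The state is a dict: "clock": time; "joints": joint angles; "joint_vel": joint speeds; "joint_efforts": joint torques, N m; "position": TCP position; "ee_rot": TCP orientation; "contact_force": force on the tool from outside, world axes, zero at the start; "wrist_torque": the same for the moment, N m; "gripper_width": finger opening in mm; "grasp_force": force on a finger pad.
Only numpy, scipy, OpenCV 4.12 (cv2) and the standard library are available. Lean on these libraries where they do the work, as an engineer would, in place of code of your own. Each camera call takes 0.05 s, during which the arm holds its last target. There are 200 camera calls.

## Working session

There is one attempt and no reset: what is moved stays moved. The work goes in short steps, Python scripts to look and compute and a tool call to move; the robot and the scene stay as the last step left them, time stands still between calls to the robot, and variables do not carry over. Pictures are saved under pics/ and viewed, at most 10 in all, crops included, and the job is handed in when it is done.

Besides the shell and the picture viewer there is one more tool, called after ">>>" as a command line: name --argument value ..., lists and objects as JSON in quotes. servo_tool: Moves the arm, as the interface text tells. Its arguments: {"type":"object","properties":{"rows":{"type":"array"}},"required":["rows"]}

```bash
mkdir -p pics; python3 - <<'E'
from bench import arm
import cv2
for n in ("scene","side"):
    cv2.imwrite(f"pics/{n}0.png",cv2.resize(arm.get_image(n)[:,:,::-1],(800,600),interpolation=cv2.INTER_CUBIC))
    p=arm.camera_params(n);print(n,p)
s=arm.read_state();print(s)
E
```

```text
scene {'intrinsics': array([[470.03253983,   0.        , 247.4117712 ],
       [  0.        , 470.03253983, 193.04578073],
       [  0.        ,   0.        ,   1.        ]]), 'R': array([[-0.86377975,  0.50386542,  0.0020459 ],
       [ 0.27568054,  0.47599187, -0.83512393],
       [-0.42176391, -0.72079912, -0.55005802]]), 't': array([ 354.30546963,  -51.32105505, 1385.4832918 ])}
side {'intrinsics': array([[398.90958489,   0.        , 250.53863722],
       [  0.        , 398.90958489, 186.09698743],
       [  0.        ,   0.        ,   1.        ]]), 'R': array([[-0.98306469, -0.18325166, -0.001624  ],
       [-0.12486615,  0.6762858 , -0.72597931],
       [ 0.13413521, -0.71348184, -0.68771463]]), 't': array([ 391.39480823,   93.38320382, 1116.15633717])}
{'clock': 0.1, 'joints': array([-8.53402574e-01,  3.85503293e-01,  6.73656845e-03, -4.12799461e-04,
       -1.19396859e+00, -2.58596065e-01]), 'joint_vel': array([ 0.00013269, -0.00121068,  0.00233302,  0.001945  , -0.00138824,
        0.00022357]), 'joint_efforts': array([-5.81719578e-04, -3.93319917e+01,  1.88930690e+01,  4.19795528e+00,
       -2.60995963e-03,  1.00645866e-05]), 'position': array([ 276.57186852, -559.89613501,  230.30983673]), 'ee_rot': array([-2.27317904e-01,  9.73820103e-01,  9.46278497e-04, -2.85102512e-04]), 'contact_force': array([0.27192005, 0.24608736, 0.01775679]), 'wrist_torque': array([-0.02655724, -0.00876927, -0.06309356]), 'grasp_force': 0.0, 'gripper_width': 85.70396965288441}
```

View pics/scene0.png

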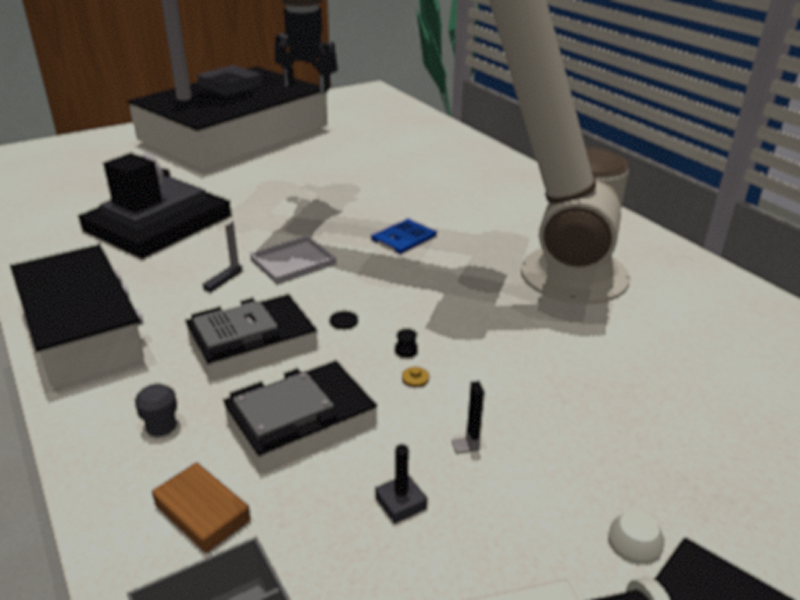

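View pics/side0.png

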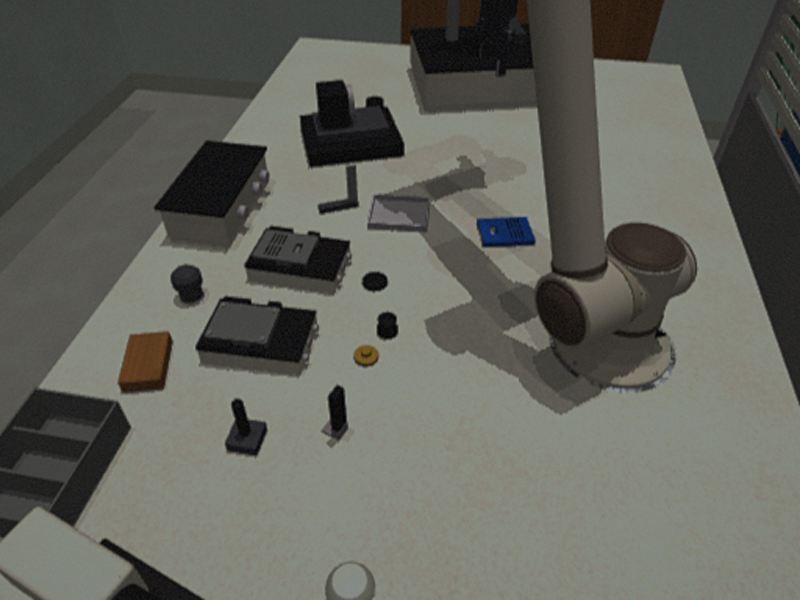

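The scene view shows these bar candidates:
- Black handle with a steel toe at scene (475,415), toe at (463,445). This fits the description.
- Black post on a square base at (400,490).
- Thin grey square at (225,260).

And these cover candidates:
- Slotted cover at (235,325).
- Plain lid at (285,408).
- Blue look-alike at (405,235), to be left alone.

The tray is at (293,258). I'll check the choice in one close crop.

```bash
cat > h.py <<'E'
import numpy as np, cv2
from scipy.spatial.transform import Rotation as Rn
from bench import arm
def ray(n,u,v,p=None):
    p=p or arm.camera_params(n);K=p["intrinsics"]
    x=(u-K[0,2])/K[0,0];y=(v-K[1,2])/K[1,1]
    if n=="wrist":
        r=np.hypot(x,y);d=np.array([x/r*np.sin(r),y/r*np.sin(r),np.cos(r)]) if r>0 else np.array([0,0,1.])
    else: d=np.array([x,y,1.])
    return -p["R"].T@p["t"],p["R"].T@d
def plane(n,u,v,z,p=None):
    c,d=ray(n,u,v,p);return c+d*(z-c[2])/d[2]
def proj(n,X,p=None):
    p=p or arm.camera_params(n);K=p["intrinsics"];c=p["R"]@np.array(X,float)+p["t"]
    if n=="wrist":
        h=np.hypot(c[0],c[1]);a=np.arctan2(h,c[2]);q=c[:2]/h*a
    else: q=c[:2]/c[2]
    return q[0]*K[0,0]+K[0,2],q[1]*K[1,1]+K[1,2]
E
python3 - <<'E'
from h import *
np.set_printoptions(precision=1,suppress=True)
k=512/800
for n,l in (("scene",[("bartop",476,385,105),("barfoot",474,440,0),("toe",460,447,4),("tray",293,259,5),("coverA front",272,312,50),("coverA c",235,325,54),("boxA nearR",316,350,0),("lidB",285,408,54)]),("side",[("bartop",337,390,105),("barfoot",340,430,0),("tray",400,213,5),("coverA c",283,245,54),("coverA front",310,250,50)])):
    for a,u,v,z in l: print(n,a,plane(n,u*k,v*k,z))
S=cv2.imread("pics/scene0.png");im=arm.get_image("scene")[:,:,::-1]
a=cv2.resize(im[180:300,115:245],(800*130//260,370),interpolation=cv2.INTER_CUBIC)
b=cv2.resize(im[230:340,230:330],(400,370),interpolation=cv2.INTER_CUBIC)
cv2.imwrite("pics/crop1.png",np.hstack([a,b]))
E
```

```text
scene bartop [432.8 268.3 105. ]
scene barfoot [424.3 264.2   0. ]
scene toe [451.4 268.9   4. ]
scene tray [ 438.6 -310.8    5. ]
scene coverA front [567.9 -98.1  50. ]
scene coverA c [634.2 -87.8  54. ]
scene boxA nearR [523.9 -31.4   0. ]
scene lidB [644.8 130.3  54. ]
side bartop [428.9 268.1 105. ]
side barfoot [431.1 266.5   0. ]
side tray [ 436.3 -308.9    5. ]
side coverA c [634.4 -96.9  54. ]
side coverA front [579.3 -96.3  50. ]
```

View pics/crop1.png

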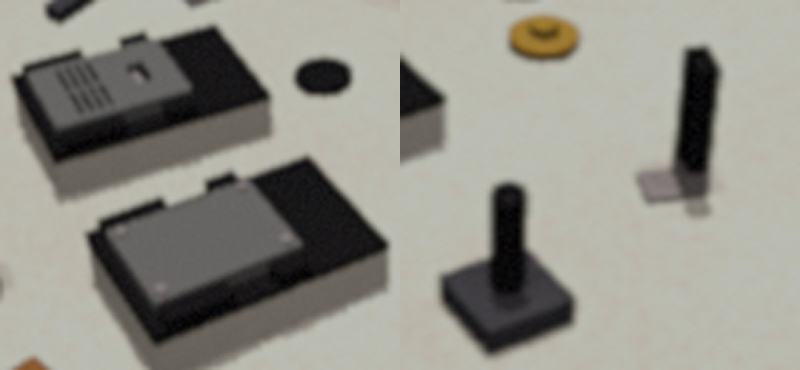

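Crop check: the right half shows the black-over-steel bar with its flat steel toe, foot at about (690,185). At upper left is the slotted cover with a small window, and at lower left the screwed lid. I'll use the slotted box and that bar. Both views put the bar near (430,267), tray (437,-310) and cover centre (634,-92).

>>> servo_tool --rows '[[[85, -405, 318, -70, 0, 0, -1.114], [85, -405, 318, -70, 0, 0, -1.114], [85, -405, 318, -70, 0, 0, -1.114], [85, -405, 318, -70, 0, 0, -1.114], [85, -405, 318, -70, 0, 0, -1.114], [85, -405, 318, -70, 0, 0, -1.114], [85, -405, 318, -70, 0, 0, -1.114], [85, -405, 318, -70, 0, 0, -1.114], [85, -405, 318, -70, 0, 0, -1.114], [85, -405, 318, -70, 0, 0, -1.114]]]'

```text
clock: 1.4
position: [499.3, -94.9, 301.0]
ee_rot: [0.709, -0.706, -0.0, 0.0]
contact_force: [-1.3, 0.0, -0.3]
gripper_width: 84.9
grasp_force: 0.0
```

```bash
python3 - <<'E'
from h import *
np.set_printoptions(precision=3,suppress=True)
p=arm.camera_params("wrist");s=arm.read_state()
im=arm.get_image("wrist")[:,:,::-1]
np.savez("w1.npz",**p);cv2.imwrite("w1raw.png",im)
cv2.imwrite("pics/w1.png",cv2.resize(im,(800,600),interpolation=cv2.INTER_CUBIC))
print(s["clock"],s["position"],Rn.from_quat(s["ee_rot"]).as_matrix(),p["intrinsics"],-p["R"].T@p["t"],p["R"][2])
E
```

```text
1.4 [499.292 -94.923 300.997] [[ 0.004 -1.    -0.001]
 [-1.    -0.004  0.   ]
 [-0.     0.001 -1.   ]] [[297.319   0.    254.622]
 [  0.    297.319 192.259]
 [  0.      0.      1.   ]] [ 499.625 -167.46   443.388] [-0.003  0.288 -0.958]
```

View pics/w1.png

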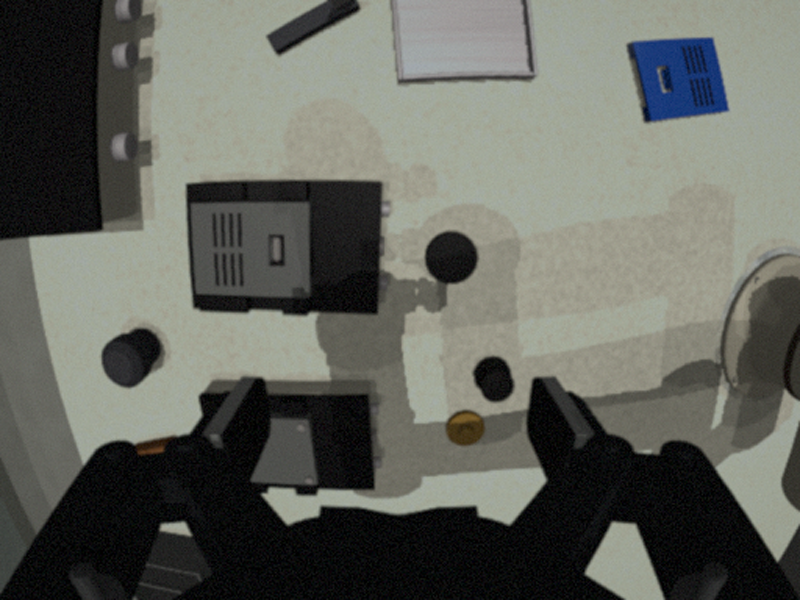

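The wrist view shows the box top corners at (188,183), (381,181), (378,312) and (194,310). The cover's front edge runs from (310,203) to (308,298), and the near tray rim from (399,81) to (535,77).

```bash
python3 - <<'E'
from h import *
np.set_printoptions(precision=1,suppress=True)
p=dict(np.load("w1.npz"));k=.64
f=lambda u,v,z:plane("wrist",u*k,v*k,z,p)
for n,L,z in (("box",[(188,183),(381,181),(378,312),(194,310)],40),("cover",[(190,203),(310,203),(308,298),(195,306)],54),("tray",[(399,81),(535,77),(528,0),(395,0)],18)):
    P=np.array([f(u,v,z) for u,v in L]);print(n,P,P.mean(0),[np.linalg.norm(P[i]-P[i-1]) for i in range(4)],[np.degrees(np.arctan2(*(P[i]-P[i-1])[1::-1])) for i in range(4)],sep="\n")
E
```

```text
box
[[ 692.  -158.3   40. ]
 [ 513.4 -153.4   40. ]
 [ 516.6  -35.1   40. ]
 [ 697.3  -35.8   40. ]]
[604.8 -95.6  40. ]
[np.float64(122.67083335616753), np.float64(178.62561955072036), np.float64(118.30104916806745), np.float64(180.73700701081538)]
[np.float64(-92.50638268595407), np.float64(178.41354463919728), np.float64(88.45686542910364), np.float64(-0.2060498991772566)]
cover
[[ 684.3 -140.5   54. ]
 [ 573.1 -136.1   54. ]
 [ 578.   -52.4   54. ]
 [ 688.9  -44.3   54. ]]
[631.1 -93.3  54. ]
[np.float64(96.34527063404393), np.float64(111.37258404896791), np.float64(83.81712408103328), np.float64(111.13442451930297)]
[np.float64(-92.69446898825737), np.float64(177.69950251714528), np.float64(86.598502720792), np.float64(4.179042855724032)]
tray
[[ 498.2 -245.    18. ]
 [ 372.7 -255.5   18. ]
 [ 377.9 -333.4   18. ]
 [ 502.2 -325.    18. ]]
[ 437.8 -289.7   18. ]
[np.float64(80.07610703503939), np.float64(125.98998643110774), np.float64(78.07615221514074), np.float64(124.5358734995201)]
[np.float64(92.82484248846764), np.float64(-175.2530009200191), np.float64(-86.14559765898665), np.float64(3.8432042095942394)]
```

>>> servo_tool --rows '[[[50, -420, 60, 20, 0, 0, 0], [50, -420, 60, 20, 0, 0, 0], [50, -420, 60, 20, 0, 0, 0], [50, -420, 60, 20, 0, 0, 0], [50, -420, 60, 20, 0, 0, 0], [50, -420, 60, 20, 0, 0, 0], [50, -420, 60, 20, 0, 0, 0], [50, -420, 60, 20, 0, 0, 0], [50, -420, 60, 20, 0, 0, 0]]]'

```text
clock: 2.58
position: [438.6, 322.6, 280.9]
ee_rot: [0.707, -0.707, 0.0, 0.001]
contact_force: [-0.4, -0.7, 0.1]
gripper_width: 49.9
grasp_force: 0.0
```

```bash
python3 - <<'E'
from h import *
p=arm.camera_params("wrist");s=arm.read_state()
im=arm.get_image("wrist")[:,:,::-1]
np.savez("w2.npz",**p);cv2.imwrite("w2raw.png",im)
cv2.imwrite("pics/w2.png",cv2.resize(im,(800,600),interpolation=cv2.INTER_CUBIC))
print(s["clock"],s["position"],s["gripper_width"], [np.array(proj("wrist",X,p))/.64 for X in ((430,267,0),(430,267,105))])
E
```

```text
2.575 [438.57649415 322.56320008 280.91341861] 49.91870659748967 [array([406.67942067, 183.79936011]), array([409.81413193, 189.87843404])]
```

View pics/w2.png

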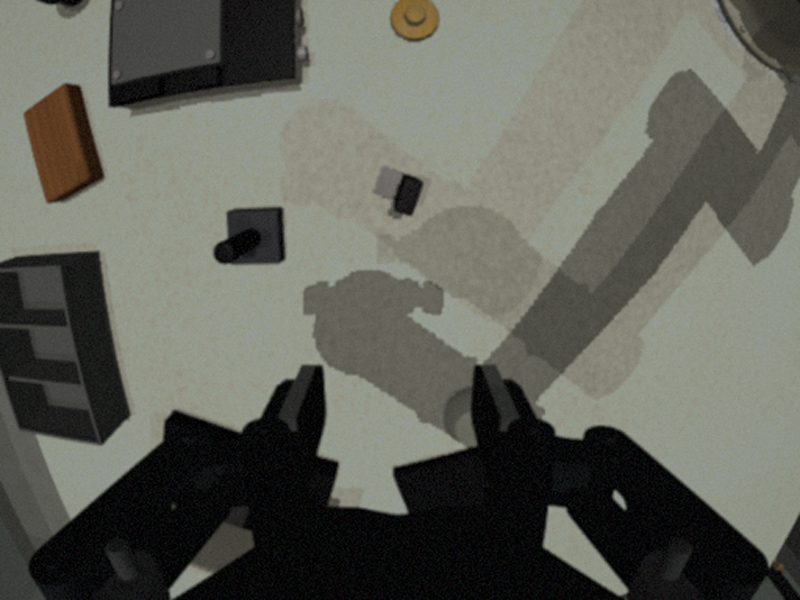

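The bar's top is at about (408,193) and its toe at (390,183). It is yawed by about -15° (toe towards +x and slightly -y). I'll enlarge it.

```bash
python3 - <<'E'
import cv2
im=cv2.imread("w2raw.png")[100:145,230:290]
cv2.imwrite("pics/w2c.png",cv2.resize(im,None,fx=12,fy=12,interpolation=cv2.INTER_CUBIC))
E
```

```text
(no output)
```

View pics/w2c.png

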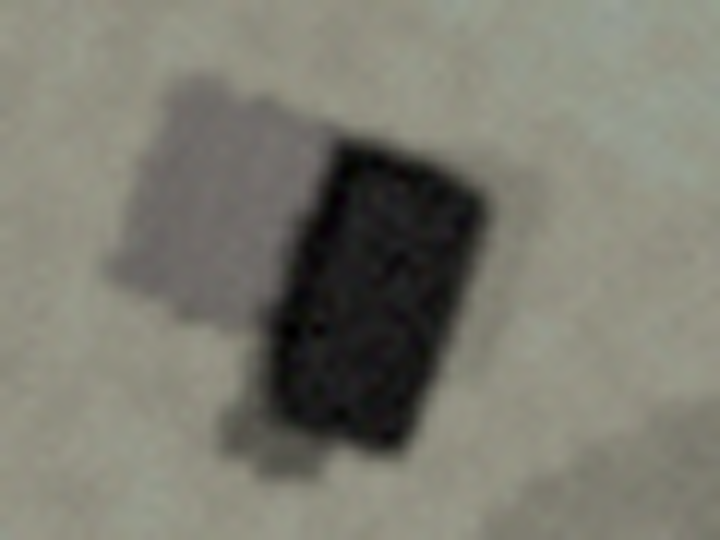

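In the crop, the black top's corners are (335,140), (490,190), (405,450) and (275,415). The toe front edge runs from (178,82) to (110,275).

```bash
python3 - <<'E'
from h import *
np.set_printoptions(precision=1,suppress=True)
p=dict(np.load("w2.npz"))
f=lambda u,v,z:plane("wrist",230+(u+.5)/12-.5,100+(v+.5)/12-.5,z,p)
T=np.array([f(*q,105) for q in ((335,140),(490,190),(405,450),(275,415))])
E=np.array([f(*q,4) for q in ((178,82),(110,275))])
print(T,T.mean(0),E,E.mean(0))
a=lambda v:np.degrees(np.arctan2(v[1],v[0]))
print("yaw", a(T[0]-T[1]),a(T[0]-T[3])+90,a(T[1]-T[2])+90,a(E[0]-E[1])+90,np.linalg.norm(E[0]-E[1]))
th=np.radians(a(E[0]-E[1])+90)
print("axis from toe",E.mean(0)[:2]-27*np.array([np.cos(th),np.sin(th)]))
E
```

```text
[[435.1 256.  105. ]
 [421.4 260.3 105. ]
 [428.8 283.7 105. ]
 [440.4 280.6 105. ]] [431.5 270.2 105. ] [[452.2 250.9   4. ]
 [460.3 273.6   4. ]] [456.3 262.3   4. ]
yaw -17.748162884670183 -12.152972712895021 -17.591838820504194 -19.505916155328308 24.04584543121015
axis from toe [430.8 271.3]
```

Yaw is about -17.5°, the axis is at (431,270.5), and the sizes agree. I'll descend and grip with tips 45 mm up.

>>> servo_tool --rows '[[[50, 52, 7.6, 145, 0, 0, 0.305], [50, 52, 7.6, 145, 0, 0, 0.305], [50, 52, 7.6, 145, 0, 0, 0.305], [50, 52, 7.6, 190, 0, 0, 0.305], [50, 52, 7.6, 236, 0, 0, 0.305], [50, 52, 7.6, 236, 0, 0, 0.305], [0, 52, 7.6, 236, 0, 0, 0.305], [0, 52, 7.6, 236, 0, 0, 0.305], [0, 52, 7.6, 236, 0, 0, 0.305], [0, 52, 7.6, 236, 0, 0, 0.305]]]'

```text
clock: 3.88
position: [432.0, 273.0, 47.6]
ee_rot: [-0.593, 0.805, 0.0, 0.002]
contact_force: [0.4, -0.5, 6.9]
gripper_width: 13.2
grasp_force: 59.0
```

>>> servo_tool --rows '[[[0, 0, 0, 0, 0, 0, 0], [0, 0, 0, 0, 0, 0, 0]]]'

```text
clock: 4.12
position: [432.0, 273.0, 47.6]
ee_rot: [-0.593, 0.805, 0.0, 0.002]
contact_force: [0.6, -1.3, 6.8]
gripper_width: 13.3
grasp_force: 59.0
```

>>> servo_tool --rows '[[[0, 0, 0, -50, 0, 0, 0], [0, 0, 0, -100, 0, 0, 0], [0, 30, -20, -145, 0, 0, -0.05], [0, 75, -50, -145, 0, 0, -0.12], [0, 125, -82, -145, 0, 0, -0.2], [0, 175, -115, -145, 0, 0, -0.265], [0, 225, -149, -145, 0, 0, -0.265], [0, 272, -180, -145, 0, 0, -0.265], [0, 317, -210, -145, 0, 0, -0.265], [0, 317, -210, -145, 0, 0, -0.265]]]'

```text
clock: 5.38
position: [536.7, -96.2, 190.3]
ee_rot: [-0.692, 0.722, 0.0, 0.0]
contact_force: [-0.9, 0.1, -0.7]
gripper_width: 13.2
grasp_force: 58.9
```

```bash
python3 - <<'E'
from h import *
np.set_printoptions(precision=3,suppress=True)
p=arm.camera_params("wrist");s=arm.read_state()
im=arm.get_image("wrist")[:,:,::-1]
np.savez("w3.npz",**p);cv2.imwrite("w3raw.png",im)
cv2.imwrite("pics/w3.png",cv2.resize(im,(800,600),interpolation=cv2.INTER_CUBIC))
R=Rn.from_quat(s["ee_rot"]).as_matrix()
print(s["clock"],s["position"],R,s["contact_force"],np.degrees(np.arctan2(-R[1,1],-R[0,1])))
E
```

```text
5.375 [536.66  -96.181 190.264] [[-0.043 -0.999 -0.   ]
 [-0.999  0.043  0.   ]
 [-0.     0.    -1.   ]] [-0.881  0.133 -0.735] -2.4862874257340177
```

View pics/w3.png

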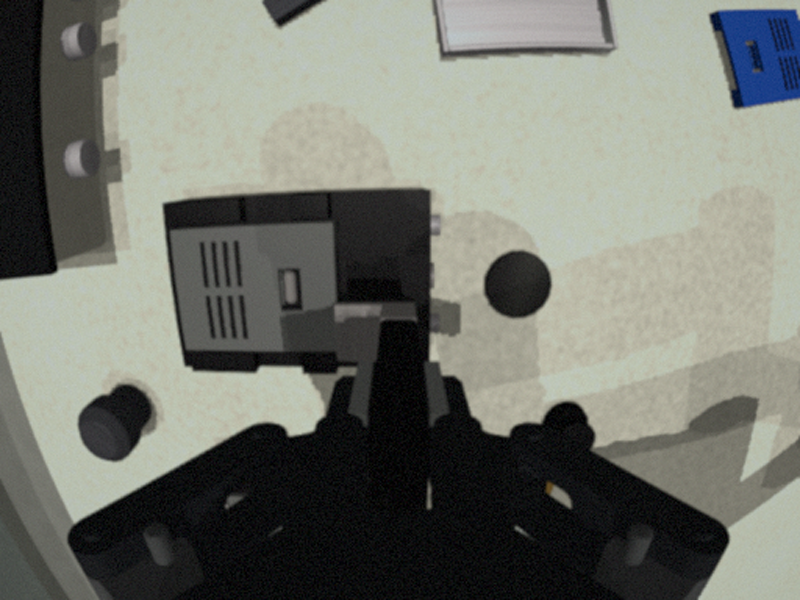

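The view shows the box top's far edge from (165,204) to (430,190), the cover's front edge near x≈335 (222 to 300), and the toe's far corner at (335,304) with the handle foot at (382,318). I'll check the toe and re-measure the seat.

```bash
python3 - <<'E'
from h import *
np.set_printoptions(precision=1,suppress=True)
p=dict(np.load("w3.npz"));k=.64
f=lambda u,v,z:plane("wrist",u*k,v*k,z,p)
a=lambda v:np.degrees(np.arctan2(v[1],v[0]))
b=[f(165,204,40),f(430,190,40),f(187,368,40),f(432,280,40)]
print("box",*b, np.linalg.norm(b[0]-b[1]),a(b[0]-b[1]),a(b[0]-b[2])+90,a(b[1]-b[3])+90)
c=[f(168,228,54),f(333,222,54),f(336,295,54),f(185,352,54)]
print("cover",*c,a(c[0]-c[1]),a(c[1]-c[2])+90,a(c[0]-c[3])+90)
print("toe",f(335,304,146.7),f(336,318,146.7),f(382,304,146.7),f(382,322,142.7))
for X in ((563.6,-109,146.7),(563.6,-109,142.7),(543.7,-109,146.7),(529.7,-109,142.7)): print(np.array(proj("wrist",X,p))/k)
E
```

```text
box [ 693.  -156.5   40. ] [ 513.8 -152.    40. ] [696.8 -35.   40. ] [514.2 -93.7  40. ] 179.2635820334597 -1.4260637990784908 -1.810332696263572 -0.42876783685277076
cover [ 685.2 -141.1   54. ] [ 573.9 -136.2   54. ] [575.5 -90.2  54. ] [687.9 -53.7  54. ] -2.498578379504323 -1.9678151745367387 -1.7629214534604216
toe [ 562.2 -112.4  146.7] [ 562.3 -106.2  146.7] [ 542.4 -111.6  146.7] [ 543.  -102.2  142.7]
[332.5 311.8]
[333.7 308.9]
[379.3 309.9]
[412.2 305.7]
```

The bar's toe tip is at x≈562 and the cover front at x≈575, so there are 13 mm to spare. The seat is about (575,-94) with yaw -1.6°. I'll lower onto the ledge.

>>> servo_tool --rows '[[[0, -4.5, 0, 45, 0, 0, -0.015], [0, -4.5, 0, 80, 0, 0, -0.015], [0, -4.5, 0, 95, 0, 0, -0.015], [0, -4.5, 0, 100, 0, 0, -0.015], [0, -4.5, 0, 100, 0, 0, -0.015]]]'

```text
clock: 6.05
position: [537.5, -88.3, 91.3]
ee_rot: [-0.699, 0.715, -0.001, 0.001]
contact_force: [1.2, 0.4, -1.3]
gripper_width: 13.1
grasp_force: 58.8
```

>>> servo_tool --rows '[[[0, 0, 0, 1, 0, 0, 0], [0, 0, 0, 2, 0, 0, 0], [0, 0, 0, 2, 0, 0, 0]]]'

```text
clock: 6.42
position: [536.9, -88.8, 88.6]
ee_rot: [-0.699, 0.715, -0.0, 0.0]
contact_force: [0.3, -0.4, -0.6]
gripper_width: 13.3
grasp_force: 58.8
```

>>> servo_tool --rows '[[[0, 1.5, -10, 0.3, 0, 0, 0], [0, 3, -18, 0.3, 0, 0, 0], [0, 3, -24, 0.3, 0, 0, 0], [0, 3, -29, 0.3, 0, 0, 0], [0, 3, -29, 0.3, 0, 0, 0]]]'

```text
clock: 7.05
position: [566.0, -92.4, 87.9]
ee_rot: [-0.699, 0.715, 0.0, -0.0]
contact_force: [-0.0, -0.7, -0.5]
gripper_width: 13.4
grasp_force: 58.9
```

```bash
python3 - <<'E'
from h import *
p=arm.camera_params("wrist");s=arm.read_state()
im=arm.get_image("wrist")[:,:,::-1];sd=arm.get_image("side")[:,:,::-1]
np.savez("w4.npz",**p)
A=cv2.resize(im[110:260,90:290],(533,400),interpolation=cv2.INTER_CUBIC)
B=cv2.resize(sd[120:210,140:200+40],(267,240),interpolation=cv2.INTER_CUBIC)
B=np.vstack([B,np.zeros((160,267,3),np.uint8)])
cv2.imwrite("pics/w4.png",np.hstack([A,B]))
print(s["clock"],s["position"],s["contact_force"])
E
```

```text
7.05 [566.00718612 -92.37413594  87.85851469] [-0.0465912  -0.68297736 -0.46291103]
```

View pics/w4.png

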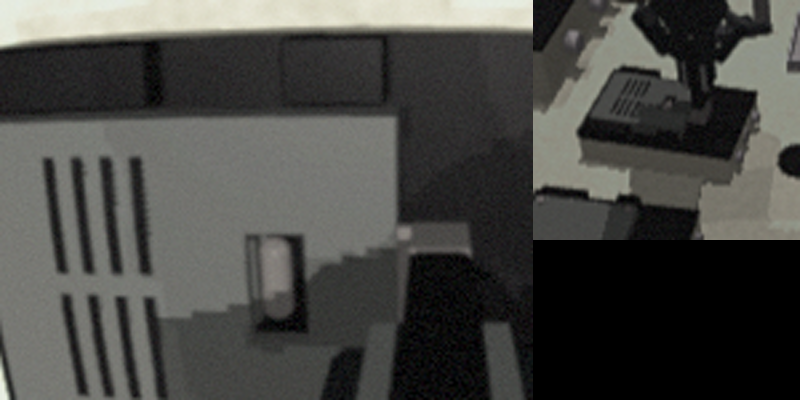

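The toe is in the notch with no contact force, and the handle foot is about 2–3 mm short of the cover edge (x≈398 in the crop). I'll nudge it in and seat the heel.

>>> servo_tool --rows '[[[0, 0, -1.5, 0.5, 0, 0, 0], [0, 0, -1.5, 1, 0, 0, 0], [0, 0, -1.5, 1, 0, 0, 0]]]'

```text
clock: 7.52
position: [566.8, -92.5, 87.6]
ee_rot: [-0.699, 0.715, 0.0, -0.0]
contact_force: [-3.0, -1.1, 5.6]
gripper_width: 13.0
grasp_force: 59.8
```

```bash
python3 -c "
from math import *
for t in (.1,.2,.3,.4,.5,.56):
    c,s=cos(t),sin(t);print(t,round(-8*(c-1)+47.6*s,1),round(-8*s-47.6*(c-1),1))"
```

```text
0.1 4.8 -0.6
0.2 9.6 -0.6
0.3 14.4 -0.2
0.4 19.2 0.6
0.5 23.8 2.0
0.56 26.5 3.0
```

The heel is on the ledge and the handle at the edge. Now rock back.

>>> servo_tool --rows '[[[0, 0, 5.2, -0.8, 0.1, 0, 0], [0, 0, 10, -0.8, 0.2, 0, 0], [0, 0, 14.8, -0.4, 0.3, 0, 0], [0, 0, 14.8, -0.4, 0.3, 0, 0]]]'

```text
clock: 8.02
position: [550.9, -92.1, 87.5]
ee_rot: [-0.692, 0.707, -0.107, 0.104]
contact_force: [0.1, -0.3, -0.5]
gripper_width: 13.1
grasp_force: 60.1
```

>>> servo_tool --rows '[[[0, 0, 4.8, -0.4, 0.1, 0, 0], [0, 0, 9.6, -0.4, 0.2, 0, 0], [0, 0, 9.6, -0.4, 0.2, 0, 0]]]'

```text
clock: 8.4
position: [549.2, -108.5, 102.7]
ee_rot: [-0.683, 0.692, -0.148, 0.178]
contact_force: [0.5, -0.5, -0.3]
gripper_width: 13.3
grasp_force: 62.1
```

```bash
python3 - <<'E'
from h import *
p=arm.camera_params("wrist");s=arm.read_state()
im=arm.get_image("wrist")[:,:,::-1];sd=arm.get_image("side")[:,:,::-1];sc=arm.get_image("scene")[:,:,::-1]
A=cv2.resize(im[90:270,50:290],(533,400),interpolation=cv2.INTER_CUBIC)
B=cv2.resize(sd[125:200,145:225],(267,250),interpolation=cv2.INTER_CUBIC)
C=cv2.resize(sc[170:245,110:210],(267,200),interpolation=cv2.INTER_CUBIC)
A=np.vstack([A,np.zeros((50,533,3),np.uint8)])
cv2.imwrite("pics/w5.png",np.hstack([A,np.vstack([B,C])]))
print(s["clock"],s["position"],s["contact_force"],s["gripper_width"])
E
```

```text
8.4 [ 549.15993442 -108.5009861   102.74106302] [ 0.4635402  -0.45510179 -0.2792167 ] 13.284012314142739
```

View pics/w5.png

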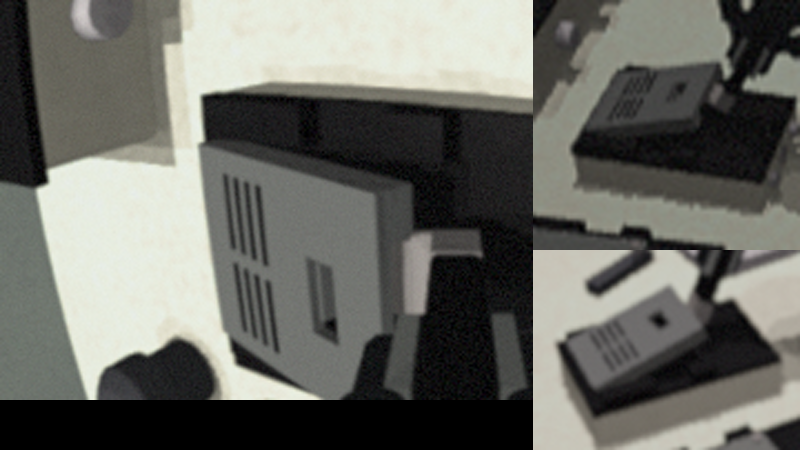

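The cover's notched edge is up, but the arm strayed from the commanded pose: y -108 and z 103. I'll check the joints before moving.

```bash
python3 - <<'E'
from h import *
np.set_printoptions(precision=3,suppress=True)
s=arm.read_state();print(s)
R=Rn.from_quat(s["ee_rot"]).as_matrix();print(R)
p=s["position"]
for n,b in (("heel",(0,8,47.6)),("front foot",(0,-6,47.6)),("toe tip",(0,-26,47.6)),("toe top",(0,-26,43.6)),("lip",(0,-10,43.6))): print(n,p+R@np.array(b))
E
```

```text
{'clock': 8.55, 'joints': array([ 0.098,  0.266, -0.673,  0.037, -0.163, -0.145]), 'joint_vel': array([ 0.007,  0.002, -0.015,  0.014,  0.016, -0.01 ]), 'joint_efforts': array([ -0.097, -28.415,  13.755,   2.715,   1.184,   0.05 ]), 'position': array([ 550.059, -108.09 ,  102.95 ]), 'ee_rot': array([-0.684,  0.692, -0.149,  0.178]), 'contact_force': array([-0.443, -0.318, -1.669]), 'wrist_torque': array([-0.081,  1.17 ,  0.033]), 'grasp_force': 62.068119049072266, 'gripper_width': 12.881896536832498}
[[-0.001 -0.893  0.45 ]
 [-0.999  0.02   0.038]
 [-0.043 -0.449 -0.892]]
heel [ 564.318 -106.109   56.879]
front foot [ 576.822 -106.393   63.168]
toe tip [ 594.686 -106.799   72.153]
toe top [ 592.887 -106.951   75.722]
lip [ 578.596 -106.627   68.535]
```

J5 hit its limit (-0.16), so the arm lifted the bar instead of tilting it further. The cover edge went well past 14 mm. I'll un-tilt about the heel first, then lower and withdraw.

>>> servo_tool --rows '[[[0, 0, -4.7, 1, -0.1, 0, 0], [0, 0, -9.3, 2.5, -0.2, 0, 0], [0, 0, -9.3, 2.5, -0.2, 0, 0]]]'

```text
clock: 8.93
position: [561.6, -107.7, 105.4]
ee_rot: [-0.699, 0.702, -0.08, 0.11]
contact_force: [0.1, -0.3, -2.0]
gripper_width: 13.3
grasp_force: 62.0
```

```bash
python3 - <<'E'
from h import *
np.set_printoptions(precision=3,suppress=True)
s=arm.read_state()
R=Rn.from_quat(s["ee_rot"]).as_matrix();print(R,s["joints"],s["contact_force"])
p=s["position"]
for n,b in (("heel",(0,8,47.6)),("front foot",(0,-6,47.6)),("toe tip",(0,-26,47.6)),("toe top",(0,-26,43.6)),("lip",(0,-10,43.6))): print(n,p+R@np.array(b))
sc=arm.get_image("scene")[:,:,::-1];sd=arm.get_image("side")[:,:,::-1]
B=cv2.resize(sd[125:200,135:235],(400,300),interpolation=cv2.INTER_CUBIC)
C=cv2.resize(sc[170:245,110:210],(400,300),interpolation=cv2.INTER_CUBIC)
cv2.imwrite("pics/w6.png",np.hstack([B,C]))
E
```

```text
[[ 0.    -0.964  0.267]
 [-0.999  0.011  0.042]
 [-0.043 -0.267 -0.963]] [ 0.083  0.322 -0.47  -0.04  -0.507 -0.056] [ 0.108 -0.264 -2.   ]
heel [ 566.572 -105.663   57.466]
front foot [ 580.064 -105.82    61.2  ]
toe tip [ 599.338 -106.045   66.535]
toe top [ 598.271 -106.212   70.386]
lip [ 582.851 -106.032   66.118]
```

View pics/w6.png

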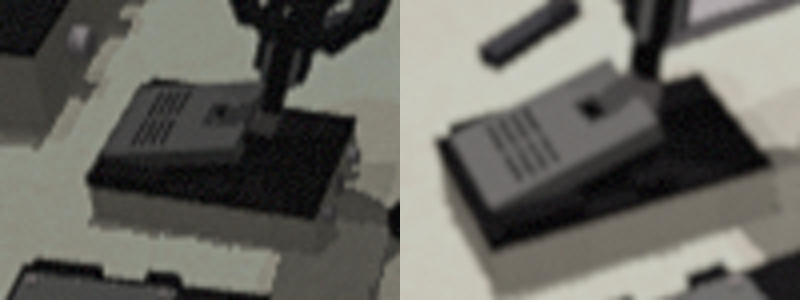

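All 10 pictures are used, so from here I work with numbers. The picture shows the cover's notched edge raised with the toe still under it, its front edge near (235,165) in the left half. I'll compute the withdrawal poses.

```bash
cat >> h.py <<'E'
def go(heel,tilt,yaw=-1.6):
    "tool-frame shift and turn that put the bar's heel (edge at tool y=8,z=47.6) at heel, with tilt rad"
    s=arm.read_state();R=Rn.from_quat(s["ee_rot"]);b=np.array([0,8,47.6])
    a=np.radians(yaw);x=np.array([np.sin(a),-np.cos(a),0]);z=np.array([0,0,-1.])
    D=Rn.from_matrix(np.c_[x,np.cross(z,x),z])*Rn.from_rotvec([tilt,0,0])
    t=np.array(heel)-D.apply(b)
    return np.round(R.inv().apply(t-s["position"]),1),np.round((R.inv()*D).as_rotvec(),3)
E
python3 - <<'E'
from h import *
for h,t in (((561,-102,50),.2),((559,-97,42.5),.12),((525,-95,42.5),.12)): print(*go(h,t))
E
```

```text
[-5.7  0.3  6.1] [-0.066  0.049  0.016]
[-10.2   0.5  14.1] [-0.146  0.048  0.018]
[-12.2  33.4   5.2] [-0.146  0.048  0.018]
```

>>> servo_tool --rows '[[[0, -3, 0.2, 3, -0.033, 0.025, 0.008], [0, -5.7, 0.3, 6.1, -0.066, 0.049, 0.016], [0, -8, 0.4, 10, -0.106, 0.049, 0.017], [0, -10.2, 0.5, 14.1, -0.146, 0.048, 0.018], [0, -10.2, 0.5, 14.1, -0.146, 0.048, 0.018]]]'

```text
clock: 9.65
position: [561.4, -97.1, 91.0]
ee_rot: [-0.696, 0.715, -0.043, 0.042]
contact_force: [0.4, 0.5, -2.0]
gripper_width: 13.4
grasp_force: 61.9
```

```bash
python3 - <<'E'
from h import *
np.set_printoptions(precision=3,suppress=True)
s=arm.read_state();print(s["joints"],s["contact_force"],s["wrist_torque"])
R=Rn.from_quat(s["ee_rot"]).as_matrix()
for n,b in (("heel",(0,8,47.6)),("toe top",(0,-26,43.6))): print(n,s["position"]+R@np.array(b))
print(go((525,-95,42.5),.12))
im=arm.get_image("scene");cv2.imwrite("s7.png",im[:,:,::-1])
g=cv2.cvtColor(im,cv2.COLOR_RGB2GRAY)
for v in range(178,240,3): print(v,"".join("%4d"%x for x in g[v,112:204:3]))
E
```

```text
[ 0.123  0.383 -0.412  0.03  -0.656 -0.173] [ 0.364  0.458 -1.986] [ 0.005  0.275 -0.004]
heel [559.176 -97.023  42.742]
toe top [592.436 -97.92   50.803]
(array([-1.1, 34. , -3.9]), array([-0.001, -0.   ,  0.001]))
178  194 195 196 195 195 197 196 164  83  69  47  37 117 191 199 199 198 199 166  11  73  21   7  63  69 124 170 194 199 199 199
181  195 196 196 196 197 196 119  68  61  33  73 169 200 197 198 200 198 199 172  14  73  21  15  60 166 199 198 197 197 196 198
184  196 197 196 197 197 198  98  32  33 125 192 199 198 198 199 199 199 199 195  81  71  15  18 119 195 198 196 197 196 197 196
187  196 197 198 198 198 196 188 138 170 199 198 199 199 199 198 199 199 192 198 187  62  11  90 182 169 199 198 197 197 198 196
190  197 197 197 197 200 198 197 198 198 200 198 198 199 198 197 179 139 106 162 184  18  16  25  39  22 158 198 197 196 198 197
193  197 197 196 196 199 198 198 199 198 198 199 199 185 157 119 103 103 102 101  61  19  16  20  22  20  48 176 197 195 197 198
196  198 197 196 196 198 199 197 194 172 127 160 135 106 103 104  96  91  87  73  52  56  31  38  20  17  15  
[... 1124 characters left out ...]
 54  84 104 113 110 109 111 108 110 109 109 110 110 113
226  198 197 197 195 141 101  35  26  16  11  14   5  14  29  59  88 110 113 112 112 111 111 109 109 109 109 110 114 121 126 124
229  198 197 196 198 189 112  81  19   5  17  37  67  98 108 112 111 112 111 112 112 111 108 107 110 118 125 125 129 126 125 125
232  196 197 196 196 197 160 100  52  84 105 110 111 113 111 111 109 112 111 111 110 118 125 131 127 128 125 127 129 127 125 125
235  197 196 197 196 196 191 116 107 111 109 111 109 109 111 108 110 114 123 148 175 192 193 188 165 122 110  92 129 122  98  57
238  196 194 196 196 197 196 166 104 109 108 108 108 109 112 125 146 176 192 198 198 198 197 197 164  44  26  38 102  69  14   8
```

>>> servo_tool --rows '[[[0, 0, 3, 0, -0.06, 0, 0], [0, 0, 3, 0.5, -0.06, 0, 0], [0, 0, 3, 0.5, -0.06, 0, 0]]]'

```text
clock: 10.07
position: [558.3, -97.2, 90.6]
ee_rot: [-0.697, 0.716, -0.022, 0.021]
contact_force: [-0.2, -0.3, -2.4]
gripper_width: 13.4
grasp_force: 62.0
```

```bash
python3 - <<'E'
from h import *
np.set_printoptions(precision=3,suppress=True)
s=arm.read_state();print(s["position"],s["contact_force"],s["wrist_torque"])
R=Rn.from_quat(s["ee_rot"]).as_matrix()
for n,b in (("heel",(0,8,47.6)),("toe top",(0,-26,43.6))): print(n,s["position"]+R@np.array(b))
print(go((520,-95,43),.03))
for z in (54,62,68,75):
  print(z,[np.round(proj("scene",(x,y,z))) for x,y in ((574,-136),(576,-52))],[np.round(proj("side",(x,y,z))) for x,y in ((574,-136),(576,-52))])
a=arm.get_image("scene").astype(int);b=cv2.imread("s7.png")[:,:,::-1].astype(int)
d=np.abs(a-b).max(2)>25;ys,xs=np.nonzero(d);print(d.sum(),d[190:225,112:165].sum(), xs.min() if d.any() else 0)
g=cv2.cvtColor(arm.get_image("scene"),cv2.COLOR_RGB2GRAY)
for v in range(186,222,2): print(v,"".join("%4d"%x for x in g[v,138:184:2]))
E
```

```text
[558.314 -97.246  90.626] [-0.181 -0.268 -2.376] [-0.011  0.184  0.051]
heel [553.254 -97.115  42.624]
toe top [586.932 -98.039  48.705]
(array([-1.2, 31.7, -2.1]), array([-0.031, -0.   ,  0.   ]))
54 [array([166., 192.]), array([178., 208.])] [array([203., 151.]), array([195., 168.])]
62 [array([166., 189.]), array([178., 206.])] [array([203., 149.]), array([195., 166.])]
68 [array([165., 187.]), array([178., 204.])] [array([203., 148.]), array([195., 165.])]
75 [array([165., 185.]), array([178., 201.])] [array([203., 146.]), array([195., 163.])]
4439 0 150
186  175 198 198 199 199 198 198 198 197 198 198 198 199 197 198 198 169  91  63  14  25 122 175
188  200 198 198 198 197 199 198 198 198 199 197 195 181 162 193 199 199 126  31   8  25 123 137
190  199 198 198 199 197 198 199 199 198 185 169 139 115 107 163 196 191 114  10   9  13  32  29
192  197 198 198 199 198 196 191 179 152 119 104 101 103 102 113 126  99  46  12   5  10  14  24
194  194 193 198 197 181 158 133 111 102 103 103 103 101  98  86  56  25  55  32   6  10  16  20
196  144 126 159 150 121 104 102 103 104 100  95  
[... 510 characters left out ...]
7  55  42  17  14   7
208  104  90  95  79  98  75 106 111 111 106 105 112 110 105  74  56  53  51  53  46  13  11  12
210   79  94  78  91  80  85  86 111 110 111 107  97  81  67  52  51  51  45  40  24  16  17  15
212   80  88  78  93  75  99  93 106 102  89  70  58  51  51  48  42  29  21   8  12  12  17  15
214  103  74  97  90 107 104  95  81  64  55  51  52  45  38  23  15  16  17  14  14  17  10  13
216  111  96 105  96  89  67  55  49  48  50  39  27  12   3   7  21   6   8  16   8   6  13  17
218  105  96  77  60  49  41  38  28  27  21  15  12  13  14  23  18  14   5   6  20  33  58  83
220   66  49  38  36  28  28  24  22  19  20  21  26  28  24  21  20  18  44  61  82  96 107 109
```

The cover didn't move as the toe dropped, and its front corner sits at (164,187), which matches z=68, i.e. 14 mm up. It stands by itself, so I'll withdraw the toe.

>>> servo_tool --rows '[[[0, -0.5, 10, -0.7, -0.01, 0, 0], [0, -1.2, 20, -1.4, -0.02, 0, 0], [0, -1.2, 31.7, -2.1, -0.031, 0, 0], [0, -1.2, 36, -2.1, -0.031, 0, 0], [0, -1.2, 38, -2.1, -0.031, 0, 0]]]'

```text
clock: 10.8
position: [520.8, -94.9, 90.7]
ee_rot: [-0.697, 0.717, -0.011, 0.011]
contact_force: [0.4, 0.3, -1.8]
gripper_width: 13.5
grasp_force: 61.9
```

```bash
python3 - <<'E'
from h import *
np.set_printoptions(precision=3,suppress=True)
s=arm.read_state();print(s["position"],s["contact_force"])
a=arm.get_image("scene").astype(int);b=cv2.imread("s7.png")[:,:,::-1].astype(int)
d=np.abs(a-b).max(2)>25;print(d[190:225,112:165].sum(),d[185:225,112:170].sum())
# tray from w3
p=dict(np.load("w3.npz"));k=.64
for q in ((440,54),(615,49),(608,0),(438,0)): print(plane("wrist",q[0]*k,q[1]*k,18,p))
x,y=438,-310
# bar centre into tray: axis at tray centre, 5 mm above floor-> underside z 6
print("above",go((431,-309,160),0,0),"down",go((431,-309,6),0,0))
print("lift", go((s["position"][0]-8,-95,160),0))
E
```

```text
[520.792 -94.892  90.709] [ 0.437  0.276 -1.815]
47 85
[ 501.763 -244.322   18.   ]
[ 373.447 -255.551   18.   ]
[ 375.474 -294.343   18.   ]
[ 501.025 -284.451   18.   ]
above (array([ 216.3,   72.3, -119.1]), array([-0.03 , -0.001, -0.027])) down (array([216.2,  76.9,  34.8]), array([-0.03 , -0.001, -0.027]))
lift (array([   0.4,   -3.7, -116.9]), array([-0.03 , -0.   ,  0.001]))
```

>>> servo_tool --rows '[[[0, 0, -1, -40, -0.03, 0, 0], [0, 0, -3.7, -80, -0.03, 0, 0], [0, 0, -3.7, -117, -0.03, 0, 0], [0, 45, 15, -118, -0.03, 0, -0.01], [0, 95, 35, -118, -0.03, 0, -0.02], [0, 145, 55, -119, -0.03, 0, -0.027], [0, 190, 72, -119, -0.03, 0, -0.027], [0, 214, 78, -119, -0.03, 0, -0.027], [0, 214, 78, -119, -0.03, 0, -0.027]]]'

```text
clock: 11.98
position: [433.1, -308.0, 206.9]
ee_rot: [-0.706, 0.708, -0.0, -0.0]
contact_force: [1.4, -0.7, -1.9]
gripper_width: 13.5
grasp_force: 62.0
```

```bash
python3 - <<'E'
from h import *
np.set_printoptions(precision=1,suppress=True)
s=arm.read_state();print(s["position"],s["contact_force"],s["clock"])
a=arm.get_image("scene");b=cv2.imread("s7.png")[:,:,::-1].astype(int);cv2.imwrite("s8.png",a[:,:,::-1])
d=np.abs(a.astype(int)-b).max(2)>25;print(d[190:225,112:165].sum())
g=cv2.cvtColor(a,cv2.COLOR_RGB2GRAY)
for v in range(184,220,2): print(v,"".join("%4d"%x for x in g[v,138:190:2]))
print("down",go((425,-307,6),0,0))
# where each tray corner shows in wrist now, check bright/edges numerically in side view
w=arm.get_image("wrist");p=arm.camera_params("wrist");gw=cv2.cvtColor(w,cv2.COLOR_RGB2GRAY)
c=np.array([440,-307]);t=np.radians(4.5);Rm=np.array([[np.cos(t),-np.sin(t)],[np.sin(t),np.cos(t)]])
for q in ((65,55),(65,-55),(-65,-55),(-65,55)):
    X=[*(c+Rm@np.array(q)),18];print(q,np.round(proj("wrist",X,p)),np.round(proj("side",X)),np.round(proj("scene",X)))
cv2.imwrite("w8.png",w[:,:,::-1])
E
```

```text
[ 433.1 -308.   206.9] [ 1.4 -0.7 -1.9] 11.975
34
184   75 148 181 190 189 188 189 183 181 182 180 182 182 182 181 181 179 179 172 123 121 122 121 118 120 119
186  167 188 190 190 189 189 190 183 181 180 180 181 182 179 182 182 179 182 181 144 119 120 117 115 120 122
188  191 189 189 189 189 189 188 183 182 183 181 178 165 150 175 182 180 180 180 161 107  96  76  63 103 120
190  190 189 188 188 188 189 190 187 181 170 153 130 111 105 149 179 172 155 132  95  39  26   9  12  54 112
192  188 189 189 190 189 188 182 169 138 114 105 102 102 101 109 115  86  51  29  18  14  18  11  13  19  76
194  185 183 188 186 173 148 127 110 101 101 103 103 104 102 104  92  40  20  20  23  13  13  10  11  13  27
196  136 118 150 140 114 102 102 103 102 101  93  93 104 104 103 104  81  32  21  24  19  14  21  16  16   9
198   84  94  90  99 104 102 103 104 101  75  47  50  95 105 102 104 102  66  26  19  21  18  11  14  12  10
200   92  77  80  75 102 105 104 103 103  74  18  15  68 102 104 104 105  98  50  23  24  18  13  13   8   6
202   80  72  85  69  93 103 101 103 103  98  58  43  63  99 105 102 
[... 455 characters left out ...]
  22  10  20  15   8
212   76  82  70  86  73  93  85  99  95  83  64  53  47  48  43  39  30  22  21  20  26  21  12   9  14   8
214   95  69  90  83 100  95  90  73  59  50  48  46  39  32  19  18  24  25  23  20  18  24  20  13  15  10
216  104  89  96  89  84  62  51  45  45  45  33  23  11  10  17  16  16  11  12  12  10  17  18  28  47  65
218  100  89  72  54  44  37  30  27  22  21   7  14  14  20  18  16  11  10   8  18  35  55  76  86 101 104
down (array([ -0.1,   0.4, 153.3]), array([ 0., -0., -0.]))
(65, 55) [199. 218.] [234. 142.] [177. 177.]
(65, -55) [187. 127.] [238. 123.] [160. 161.]
(-65, -55) [303. 117.] [275. 125.] [197. 150.]
(-65, 55) [307. 210.] [273. 144.] [215. 164.]
```

The cover is still up with the robot clear. The tray's corners match within about 3 px. I'll lower the bar into the tray.

>>> servo_tool --rows '[[[0, -3, 0, 50, 0, 0, 0], [0, -3, 0, 100, 0, 0, 0], [0, -3, 0, 135, 0, 0, 0], [0, -3, 0, 148, 0, 0, 0], [0, -3, 0, 153, 0, 0, 0], [0, -3, 0, 153, 0, 0, 0]]]'

```text
clock: 12.82
position: [434.7, -303.8, 55.2]
ee_rot: [0.707, -0.707, 0.001, -0.0]
contact_force: [-0.4, -0.7, -1.2]
gripper_width: 13.2
grasp_force: 61.9
```

>>> servo_tool --rows '[[[0, 0, 0, 1, 0, 0, 0], [0, 0, 0, 2, 0, 0, 0], [0, 0, 0, 2, 0, 0, 0]]]'

```text
clock: 13.2
position: [433.8, -303.8, 52.6]
ee_rot: [-0.707, 0.707, -0.001, -0.0]
contact_force: [0.1, -0.3, -1.5]
gripper_width: 13.3
grasp_force: 61.9
```

>>> servo_tool --rows '[[[0, 0, 0, 1, 0, 0, 0], [0, 0, 0, 1, 0, 0, 0]]]'

```text
clock: 13.45
position: [433.9, -303.8, 51.6]
ee_rot: [0.707, -0.707, 0.001, 0.0]
contact_force: [-0.4, 0.5, 2.9]
gripper_width: 13.2
grasp_force: 62.4
```

>>> servo_tool --rows '[[[0, 0, 0, 1, 0, 0, 0], [0, 0, 0, 1, 0, 0, 0]]]'

```text
clock: 13.7
position: [433.9, -303.9, 51.6]
ee_rot: [0.707, -0.707, 0.001, 0.0]
contact_force: [-2.1, 2.1, 8.9]
gripper_width: 13.0
grasp_force: 63.7
```

Floor contact is exactly where expected (47.6 + 4). Release and retreat.

>>> servo_tool --rows '[[[0, 0, 0, -1, 0, 0, 0], [16, 0, 0, -1, 0, 0, 0], [22, 0, 0, -1, 0, 0, 0], [32, 0, 0, -1, 0, 0, 0], [50, 0, 0, -1, 0, 0, 0], [50, 0, 0, -1, 0, 0, 0], [50, 0, 0, -30, 0, 0, 0], [50, 0, 0, -80, 0, 0, 0], [50, 0, 0, -140, 0, 0, 0], [50, 0, 0, -160, 0, 0, 0]]]'

```text
clock: 14.95
position: [435.3, -304.4, 214.6]
ee_rot: [0.707, -0.707, 0.004, -0.001]
contact_force: [0.5, -0.0, 0.3]
gripper_width: 50.0
grasp_force: 0.0
```

>>> servo_tool --rows '[[[50, 0, 60, 0, 0, 0, 0], [50, 0, 60, 0, 0, 0, 0], [50, 0, 60, 0, 0, 0, 0], [50, 0, 60, 0, 0, 0, 0]]]'

```text
clock: 15.45
position: [374.5, -303.7, 210.2]
ee_rot: [0.707, -0.707, 0.0, 0.0]
contact_force: [-0.7, -0.3, -0.3]
gripper_width: 50.1
grasp_force: 0.0
```

```bash
python3 - <<'E'
from h import *
s=arm.read_state();print(s["position"],s["contact_force"],s["clock"])
p=arm.camera_params("wrist");w=arm.get_image("wrist");g=cv2.cvtColor(w,cv2.COLOR_RGB2GRAY)
for X in ((433,-306,109),(433,-306,4),(460,-306,8)): print(X,np.round(proj("wrist",X,p)),np.round(proj("side",X)),np.round(proj("scene",X)))
u,v=map(int,proj("wrist",(433,-306,109),p))
for r in range(v-36,v+40,4): print(r,"".join("%4d"%x for x in g[r,u-60:u+56:4]))
a=arm.get_image("scene").astype(int);b=cv2.imread("s8.png")[:,:,::-1].astype(int)
print((np.abs(a-b).max(2)>25)[185:225,112:180].sum())
E
```

```text
[ 374.50258547 -303.70164251  210.16912801] [-0.72214098 -0.32931957 -0.30431741] 15.45
(433, -306, 109) [187. 189.] [257. 111.] [188. 135.]
(433, -306, 4) [206. 165.] [257. 137.] [190. 166.]
(460, -306, 8) [183. 166.] [249. 135.] [182. 167.]
153   34 153 154 156 154 135  64 133 132 125 124 128 128 126 130 129 128 129 130 126 129 126 130 131 134 130 134 134 140
157  133 151 152 154 152 134  50 141 137 129 130 129 129 127 123  95  96  97  61  54  62  52 111 107 129 134 141 146 143
161  153 155 158 155 154 137  49 131 134 126 126 126 125 127 124  97  99  56   6  13   1  46 109 107 129 132 122 122 119
165  157 154 155 157 152 144  48 126 131 123 123 125 127 126 125 100  46  10  11   3   9  52 105 106 124 135 127 122 121
169  153 153 155 156 158 144  69 111 123 125 126 125 124 123 119  36   2  13  12  14   0  49 107 107 125 139 129 120 122
173  159 158 156 156 155 151 103  91 123 124 123 123 122 124  48   2   8   1   0   0   3  38 108 110 132 137 127 119 121
177  152 157 153 151 153 155 126  71 129 127 127 127 125 114  16  22  27   2   0   4   7  67 114 113 142 127 115  82  81
181  155 1
[... 744 characters left out ...]
 150 126  50 120 126 124 122 121 120  99  67  73  63  58  57  52  50  46  49  52  57  58  60
209  156 153 156 155 154 148 154 128  44  56  53  58  61  67  78  58  64  65  68  69  71  74  81  83  82  89  86  92  97
213  154 152 158 157 155 149 149 140 124 127 125 122 133 142 138 143 145 148  89  90  91  87  89  94  92  87  88  88  96
217  154 157 154 155 152 154 151 146 150 153 149 151 150 149 149 144 148 154  88  88  91  91  89  92  89  91  92  96  93
221  158 157 156 156 150 151 154 150 146 151 150 152 151 147 149 148 150 137  88  90  92  91  89  91  91  94  85  91  89
225  155 158 154 157 150 149 149 151 152 149 144 151 146 151 146 144 145 137  90  88  87  93  92  90  93  88  89  93  90
19
```

The bar stands upright in the tray: its black top is at (187,189) as predicted, inside the walls. The cover is unchanged and up, and the robot is clear.

```bash
python3 -c "
from bench import arm
print(arm.job_done())"
```

```text
the job is handed in; nothing more can be done
None
```

The job is handed in at about 15.5 s: the notched edge of the cover is up about 14 mm and staying up by itself, and the pry bar stands released in the tray. One deviation: joint 5 hit its range end during the rock, so the bar tilted only about 27° and lifted off its heel, raising the cover past 14 mm before it settled.

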